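# Put the hand stamps away by size

## Robot

A 7-joint arm with a two-finger parallel gripper is mounted at the origin on the work surface; the furniture and walls round the work are solid. World frame = base frame: x ahead of the robot, y to its left, z up, the work surface at z = 0. Lengths are in m, angles in rad, forces in N, time in s.
With the tool pointing down it reaches from about 0.35 to 0.9 m from the base axis. Payload 19.9 kg.
Tool frame: the origin (TCP) lies at the very end of the fingers, on their centre line; the grasp point (between the pads) lies 19 mm behind it; z points along the fingers, y is the line along which they close (so a half turn about z gives the same grasp; the last joint's range is limited). The gripper opens to 94 mm and grips with 3 to 60 N. Pads are 16 mm wide; open, the fingers measure 119 mm over their backs; the gripper's body (75 mm by 177 mm) begins 78 mm behind the grasp point.
Start: joints at [1.256, 0.417, -0.01, 1.614, 0.005, 1.111, -0.053], TCP at [0.169, -0.602, 0.205] pointing down, gripper open.
Joint ranges: [-2.81, 2.81], [-0.39, 2.02], [-1.27, 1.25], [0.06, 2.57], [-1.19, 4.33], [0.19, 2], [-2.82, 2.82]. Speed limits (rad/s): [1.89, 1.89, 2.39, 2.39, 3.01, 3.01, 3.01].

## Interface

Orientations are given as a rotation vector (axis times angle).
In Python, from rig import arm, cams gives the robot as it stands.
- The arm moves only by the tool send_rows, never from a script. Its argument "increments" is a list of rows, each a list of 3 entries, a list of its own where there are three numbers: the finger opening in m, from 0 to 0.094, then the shift along the tool's x, y, z in m, then the turn, a rotation vector about the tool's x, y, z in degrees. A call has 1 to 10 rows; each row is the pose to reach, as a shift and turn from the pose commanded when the call began, along the tool's axes at that moment; what a row does not reach only later rows make up. A row lasts 1/12 s, in which the tool goes at most 41.7 mm and 7.16 degrees, less where a joint would pass 70% of its speed; a pose out of reach is approached as far as the arm can. A call with a gripper value outside its range is refused whole. The fingers move at their own pace and stop on an object; "grip_force" is the grip in N (left out, the last holds). Time passes only in rows, so rows that repeat a pose let the fingers close. It gives the time, the measured TCP pose, the force, the opening and the grip force at its end, in the units of the state.
- arm.get_state(): the state, without advancing time (a new reading comes with each control period).
- cams.snapshot(name): name is "scene" or "top" or "wrist"; returns the picture (384x512x3 uint8, red, green, blue); there is no depth.
- cams.calibration(name): a dict with "intrinsics" (3x3 intrinsics, pixels), "distortion" ([k1, k2, p1, p2, k3] as OpenCV has them; the pictures are not rectified), "origin" and "rotation" of the camera in the world; the wrist camera has in their place "tool_from_camera" (4x4, takes a point from camera to tool coordinates, whose origin is the TCP and whose axes are the flange's). Camera axes: x right, y up, looking along -z (the intrinsics and any distortion apply to the point x, -y, -z); pixel columns grow to the right and rows downward; lengths in m; the calibration is good to about 2 mm. A picture is of the moment at which its call begins: read the wrist's pose just before it. calibration takes no time and is no camera call.
- arm.hand_in(): hands the job in; it is judged then, once.
The state is a dict: "time_s": time; "q": joint angles; "qd": joint speeds; "joint_torque": joint torques, N m; "position": TCP position; "tcp_rot": TCP orientation; "ft_force": force on the tool from outside, world axes, zero at the start; "wrist_torque": the same for the moment, N m; "opening": finger opening in m; "gripper_force": force on a finger pad.
Only numpy, scipy, OpenCV 4.12 (cv2) and the standard library are available. Lean on these libraries where they do the work, as an engineer would, in place of code of your own. Each camera call takes 0.05 s, during which the arm holds its last target. There are 200 camera calls.

## Task

Stand the four wooden hand stamps upright on the four felt rests of the stamp rack, one centred on each rest, in order of size: the largest at the end next to the tub of paper clips, going down to the smallest at the end next to the blue sticky-note pad. Never lay or knock a stamp over, and leave the tub and the blue pad where they are.

Things in the scene. Friction and masses are not known exactly. Their poses are not given: they have to be found in the camera images.
- stamp_a: the smallest of four upright hand stamps of the same make (loose, under 0.2 kg): round wooden mount 28 mm across and 14 mm high, thin neck, and a cylindrical wooden knob 22 mm across that fills the top 22 mm; 62 mm tall in all. Origin: centre of the underside; z up along the handle. Round, so its yaw is meaningless. Grasp the knob from above
- stamp_b: the second smallest of four upright hand stamps of the same make (loose, under 0.2 kg): round wooden mount 38 mm across and 14 mm high, thin neck, and a cylindrical wooden knob 22 mm across that fills the top 22 mm; 71 mm tall in all. Origin: centre of the underside; z up along the handle. Round, so its yaw is meaningless. Grasp the knob from above
- stamp_c: the second largest of four upright hand stamps of the same make (loose, under 0.2 kg): round wooden mount 48 mm across and 14 mm high, thin neck, and a cylindrical wooden knob 22 mm across that fills the top 22 mm; 80 mm tall in all. Origin: centre of the underside; z up along the handle. Round, so its yaw is meaningless. Grasp the knob from above
- stamp_d: the largest of four upright hand stamps of the same make (loose, under 0.2 kg): round wooden mount 58 mm across and 14 mm high, thin neck, and a cylindrical wooden knob 22 mm across that fills the top 22 mm; 89 mm tall in all. Origin: centre of the underside; z up along the handle. Round, so its yaw is meaningless. Grasp the knob from above
- rest_1: first (leftmost seen from the robot, +y end) of four equal square wooden rests, 68x68x6 mm, flat on top with a round grey felt disc 64 mm across, fixed in a row about 74 mm apart on a low dark strip (302x84x10 mm; its thin brass edging rises 3 mm higher). Origin: centre of the underside, 10 mm above the desk; the felt top is 6 mm above the origin. Local y runs along the row, x across it
- rest_2: second from the left of four equal square wooden rests, 68x68x6 mm, flat on top with a round grey felt disc 64 mm across, fixed in a row about 74 mm apart on a low dark strip (302x84x10 mm; its thin brass edging rises 3 mm higher). Origin: centre of the underside, 10 mm above the desk; the felt top is 6 mm above the origin. Local y runs along the row, x across it
- rest_3: third from the left of four equal square wooden rests, 68x68x6 mm, flat on top with a round grey felt disc 64 mm across, fixed in a row about 74 mm apart on a low dark strip (302x84x10 mm; its thin brass edging rises 3 mm higher). Origin: centre of the underside, 10 mm above the desk; the felt top is 6 mm above the origin. Local y runs along the row, x across it
- rest_4: last (rightmost, -y end) of four equal square wooden rests, 68x68x6 mm, flat on top with a round grey felt disc 64 mm across, fixed in a row about 74 mm apart on a low dark strip (302x84x10 mm; its thin brass edging rises 3 mm higher). Origin: centre of the underside, 10 mm above the desk; the felt top is 6 mm above the origin. Local y runs along the row, x across it
- tub: round grey open tub of paper clips, 64 mm across, 30 mm high, loose; stands just beyond one end of the strip, about 81 mm from the nearest rest's centre. Origin: centre of the underside. It marks the end of the row where the largest stamp goes; not to be moved
- note_pad: blue pad of sticky notes, 76x76 mm, 13 mm high, loose; lies just beyond the other end of the strip. Origin: centre of the underside. It marks the end where the smallest stamp goes; not to be moved. (Two computer screens 0.5 m tall stand right of the work, nearer the robot, from about x = 0.29, y = -0.12 to y = -0.60: keep the arm clear, pass on their far side)
Things that resemble listed ones, but are neither listed nor needed, are in the scene too. Leave any green look-alike of the stamp_d alone.

How it is judged:
By the outcome, as a careful person would: the job done as asked, in the order asked, and still so for the second after the job is handed in, with the robot touching nothing.
It also fails if it takes over 120 s, if anything falls off the work surface, if the arm or the gripper's body presses on something with over 40 N, if the wrist force passes 120 N, or if a joint passes its speed limit or range.

## Working session

There is one attempt and no reset: what is moved stays moved. The work goes in short steps, Python scripts to look and compute and a tool call to move; the robot and the scene stay as the last step left them, time stands still between calls to the robot, and variables do not carry over. Pictures are saved under pics/ and viewed, at most 14 in all, crops included, and the job is handed in when it is done.

Besides the shell and the picture viewer there is one more tool, called after "Request:" as a command line: name --argument value ..., lists and objects as JSON in quotes. send_rows: Moves the arm, as the interface text tells. Its arguments: {"type":"object","properties":{"increments":{"type":"array","items":{"type":"array"}},"grip_force":{"type":"number"}},"required":["increments"]}

```bash
mkdir -p pics; ls; python3 - <<'E'
from rig import arm,cams
import cv2
s=arm.get_state();print({k:s[k] for k in("time_s","position","tcp_rot","opening")})
for n in("top","scene"):
    cv2.imwrite(f"pics/{n}0.png",cams.snapshot(n)[:,:,::-1]);c=cams.calibration(n);print(n,c)
print(cams.calibration("wrist"))
E
```

```text
pics
{'time_s': 0.0, 'position': array([ 0.16887325, -0.60137034,  0.20483145]), 'tcp_rot': array([-3.11103793e+00, -4.28617006e-01,  4.31045667e-04]), 'opening': 0.09422900143022093}
top {'intrinsics': array([[390.07808316,   0.        , 255.55746279],
       [  0.        , 390.07808316, 181.97838866],
       [  0.        ,   0.        ,   1.        ]]), 'distortion': array([-0.01119078,  0.        ,  0.        ,  0.        ,  0.        ]), 'origin': array([0.38436496, 0.10251462, 0.9646949 ]), 'rotation': array([ 0.07047461, -0.06316687, -1.59604163])}
scene {'intrinsics': array([[421.12438596,   0.        , 260.00105483],
       [  0.        , 421.12438596, 191.92388135],
       [  0.        ,   0.        ,   1.        ]]), 'distortion': array([-0.14377855,  0.        ,  0.        ,  0.        ,  0.        ]), 'origin': array([0.11452947, 0.58798216, 0.69922425]), 'rotation': array([ 0.26738063, -0.94232261, -2.4078249 ])}
{'intrinsics': array([[283.81433781,   0.        , 256.84263756],
       [  0.        , 283.81433781, 194.41655567],
       [  0.        ,   0.        ,   1.        ]]), 'distortion': array([-0.01961023,  0.        ,  0.        ,  0.        ,  0.        ]), 'tool_from_camera': array([[ 1.89278090e-04,  9.69096656e-01,  2.46681244e-01,
         7.24479126e-02],
       [ 9.99999543e-01, -4.14515102e-04,  8.61140443e-04,
         5.64152053e-04],
       [ 9.36781424e-04,  2.46680968e-01, -9.69096292e-01,
        -1.79387173e-01],
       [ 0.00000000e+00,  0.00000000e+00,  0.00000000e+00,
         1.00000000e+00]])}
```

View pics/top0.png

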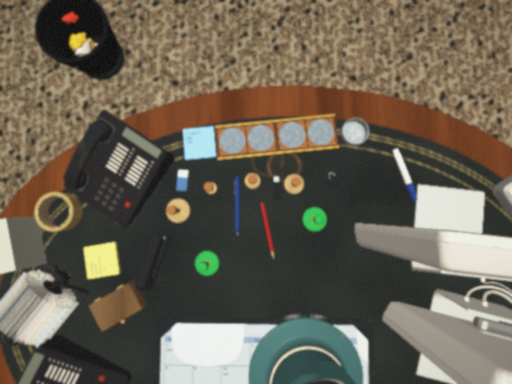

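View pics/scene0.png

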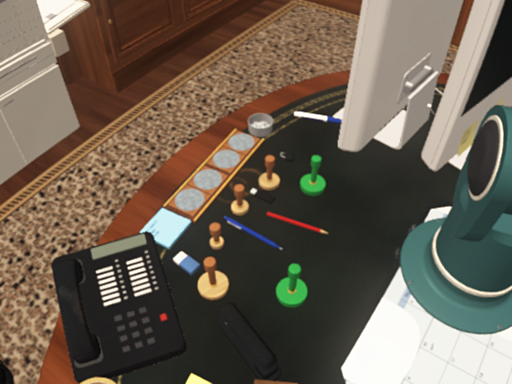

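The scene view and the top view agree. The tub is at the -y end (top view 355,131) and the blue pad at the +y end (199,143). The felts are at about (231,139), (261,137), (291,134) and (321,131). In the top view the stamps are D (178,210), A (210,187), B (252,180) and C (293,183). So the order is D on rest_4, C on rest_3, B on rest_2 and A on rest_1. The green look-alikes are at (314,219) and (207,263).

```bash
cat > h.py <<'E'
import numpy as np,cv2
from scipy.spatial.transform import Rotation as R
from rig import arm,cams
def ray(n,uv,st=None):
    c=cams.calibration(n); uv=np.array(uv,float).reshape(-1,1,2)
    p=cv2.undistortPoints(uv,c["intrinsics"],c["distortion"]).reshape(-1,2)
    d=np.c_[p[:,0],-p[:,1],-np.ones(len(p))]
    if n=="wrist":
        T=np.eye(4);T[:3,:3]=R.from_rotvec(st["tcp_rot"]).as_matrix();T[:3,3]=st["position"]
        T=T@c["tool_from_camera"];o,M=T[:3,3],T[:3,:3]
    else:
        o=c["origin"];M=np.array(c["rotation"]);M=M if M.shape==(3,3) else R.from_rotvec(M).as_matrix()
    return o,d@M.T
def plane(n,uv,z,st=None):
    o,d=ray(n,uv,st); return o+d*((z-o[2])/d[:,2])[:,None]
def blobs(mask,amin):
    k,l,s,c=cv2.connectedComponentsWithStats(mask.astype(np.uint8))
    return [(c[i].round(1).tolist(),s[i].tolist()) for i in range(1,k) if s[i][4]>=amin]
E
python3 - <<'E'
from h import *
for n in("top","scene"):
    im=cv2.imread(f"pics/{n}0.png");h=cv2.cvtColor(im,cv2.COLOR_BGR2HSV)
    pts=dict(top=[(178,210),(175,216),(210,187),(252,180),(293,183),(250,183),(261,137)],scene=[(210,265),(212,288),(216,230),(239,192),(270,162),(240,208),(207,179)])[n]
    print(n,[h[y,x].tolist() for x,y in pts])
c=cv2.resize(cv2.imread("pics/top0.png")[110:230,150:380],None,fx=3.4,fy=3.4,interpolation=cv2.INTER_CUBIC);cv2.imwrite("pics/c.png",c)
E
```

```text
top [[16, 145, 102], [20, 109, 213], [14, 155, 188], [14, 151, 193], [14, 151, 171], [18, 115, 182], [97, 25, 172]]
scene [[13, 160, 204], [19, 118, 229], [12, 161, 177], [11, 164, 129], [12, 165, 131], [18, 132, 210], [68, 6, 180]]
```

View pics/c.png

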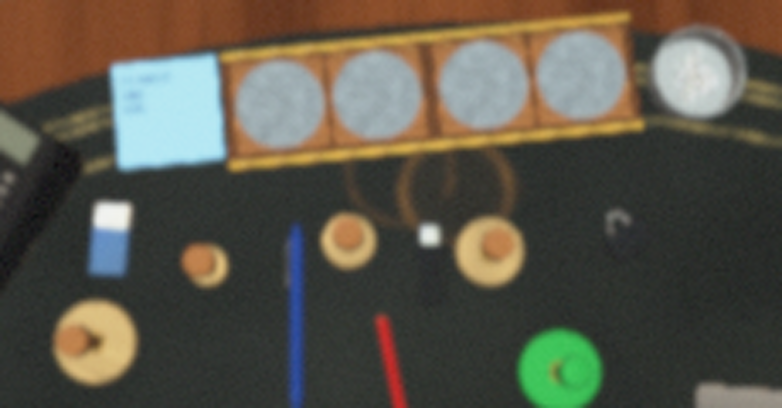

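```bash
python3 - <<'E'
from h import *
im=cv2.imread("pics/top0.png");big=cv2.resize(im,None,fx=4,fy=4,interpolation=cv2.INTER_CUBIC)
h=cv2.cvtColor(big,cv2.COLOR_BGR2HSV).astype(int);H,S,V=[h[...,i] for i in range(3)]
px=lambda p:((np.array(p)+.5)/4-.5)
roi=np.zeros(H.shape,bool);roi[160*4:230*4,160*4:310*4]=1
wood=roi&(H>4)&(H<26)&(S>80)&(V>100)
for nm,(u,v),ht in[("a",(210,187),.062),("b",(252,180),.071),("c",(293,183),.080),("d",(178,210),.089)]:
    w=np.zeros_like(wood);w[(v-18)*4:(v+18)*4,(u-18)*4:(u+18)*4]=1;w&=wood
    k=w&((H<=15)&(S>125)); l=w&~k
    kb=max(blobs(k,20),key=lambda b:b[1][4])
    l=cv2.morphologyEx(l.astype(np.uint8),cv2.MORPH_OPEN,np.ones((9,9)))
    c=max(cv2.findContours(l,0,2)[0],key=cv2.contourArea)
    (x,y),r=cv2.minEnclosingCircle(c)
    print(nm,"knob",plane("top",px(kb[0]),ht-.003)[0].round(4),kb[1],"base",plane("top",px((x,y)),.013)[0].round(4),"r_px",r/4)
g=(S<60)&(V>110);g[:110*4]=0;g[155*4:]=0;g[:,:214*4]=0;g[:,338*4:]=0
g=cv2.morphologyEx(g.astype(np.uint8),cv2.MORPH_OPEN,np.ones((15,15)))
P=[]
for c in blobs(g,2000):P.append(plane("top",px(c[0]),.016)[0]);print(c,P[-1].round(4))
# same for the scene view
im=cv2.imread("pics/scene0.png");big=cv2.resize(im,None,fx=4,fy=4,interpolation=cv2.INTER_CUBIC)
h=cv2.cvtColor(big,cv2.COLOR_BGR2HSV).astype(int);H,S,V=[h[...,i] for i in range(3)]
for nm,(u,v),ht in[("a",(216,230),.062),("b",(239,190),.071),("c",(270,161),.080),("d",(210,265),.089)]:
    k=(H<=15)&(H>5)&(S>125)&(V>70);w=np.zeros_like(k);w[(v-13)*4:(v+10)*4,(u-10)*4:(u+10)*4]=1
    b=max(blobs(k&w,20),key=lambda b:b[1][4]);print(nm,plane("scene",px(b[0]),ht-.013)[0].round(4),b[1])
g=(S<45)&(V>110);m=np.zeros_like(g);m[130*4:218*4,168*4:258*4]=1;g&=m
g=cv2.morphologyEx(g.astype(np.uint8),cv2.MORPH_OPEN,np.ones((15,15)))
for c in blobs(g,2000):print(c,plane("scene",px(c[0]),.016)[0].round(4))
E
```

```text
a knob [0.4546 0.2174 0.059 ] [814, 727, 38, 39, 1113] base [0.4534 0.2147 0.013 ] r_px 6.434793472290039
b knob [0.4695 0.114  0.068 ] [993, 697, 33, 35, 898] base [0.4693 0.1143 0.013 ] r_px 8.549993515014648
c knob [0.4587 0.0135 0.077 ] [1168, 710, 35, 35, 901] base [0.4595 0.013  0.013 ] r_px 10.797675132751465
d knob [0.4013 0.297  0.086 ] [665, 824, 44, 34, 1033] base [0.4014 0.2977 0.013 ] r_px 12.871220588684082
([1283.1, 528.3], [1231, 477, 105, 104, 8538]) [ 0.5852 -0.0573  0.016 ]
([1168.9, 539.5], [1117, 488, 105, 104, 8557]) [0.5801 0.0133 0.016 ]
([1043.1, 551.6], [991, 500, 105, 104, 8583]) [0.5746 0.0911 0.016 ]
([929.2, 562.1], [877, 510, 105, 105, 8598]) [0.57   0.1614 0.016 ]
a [0.4539 0.2168 0.049 ] [836, 888, 49, 72, 2721]
b [0.4714 0.1125 0.058 ] [916, 708, 80, 92, 3028]
c [0.459  0.0125 0.067 ] [1058, 618, 44, 66, 2356]
d [0.4012 0.298  0.076 ] [812, 1025, 54, 75, 3203]
([965.3, 567.9], [917, 536, 97, 65, 5111]) [ 0.5842 -0.0568  0.016 ]
([904.0, 635.7], [853, 602, 103, 69, 5814]) [0.5792 0.014  0.016 ]
([830.6, 717.1], [777, 679, 108, 78, 6779]) [0.5737 0.0916 0.016 ]
([757.4, 797.9], [701, 756, 114, 85, 7743]) [0.569  0.1622 0.016 ]
```

The two cameras agree to about 2 mm. Before moving I'll look at the arm's surroundings from the wrist and locate the screens.

```bash
python3 - <<'E'
from h import *
s=arm.get_state();cv2.imwrite("pics/w0.png",cams.snapshot("wrist")[:,:,::-1])
print(R.from_rotvec(s["tcp_rot"]).as_matrix().round(3))
for z in(0,.1,.3,.5):print(z,"top",plane("top",[(357,228),(362,240),(388,305),(512,250),(512,375)],z)[:,:2].round(3).tolist(),"scene",plane("scene",[(342,148),(385,165),(425,155),(470,168)],z)[:,:2].round(3).tolist())
c=cv2.resize(cv2.imread("pics/scene0.png")[0:300,300:512],None,fx=2.0,fy=2.0);t=cv2.resize(cv2.imread("pics/top0.png")[184:384,340:512],None,fx=2,fy=2)
o=np.zeros((600,424+344,3),np.uint8);o[:600,:424]=c;o[:400,424:]=t;cv2.imwrite("pics/c2.png",o)
E
```

```text
[[ 0.963  0.27  -0.   ]
 [ 0.27  -0.963  0.001]
 [-0.    -0.001 -1.   ]]
0 top [[0.346, -0.14], [0.317, -0.151], [0.159, -0.206], [0.283, -0.518], [-0.013, -0.495]] scene [[0.37, -0.194], [0.255, -0.198], [0.182, -0.292], [0.068, -0.313]]
0.1 top [[0.35, -0.115], [0.324, -0.125], [0.183, -0.174], [0.293, -0.453], [0.028, -0.433]] scene [[0.334, -0.082], [0.235, -0.085], [0.172, -0.166], [0.074, -0.184]]
0.3 top [[0.358, -0.065], [0.338, -0.072], [0.229, -0.11], [0.314, -0.325], [0.111, -0.309]] scene [[0.261, 0.141], [0.195, 0.139], [0.153, 0.086], [0.088, 0.074]]
0.5 top [[0.366, -0.014], [0.352, -0.02], [0.276, -0.046], [0.335, -0.196], [0.193, -0.185]] scene [[0.187, 0.365], [0.155, 0.364], [0.134, 0.337], [0.101, 0.331]]
```

View pics/w0.png

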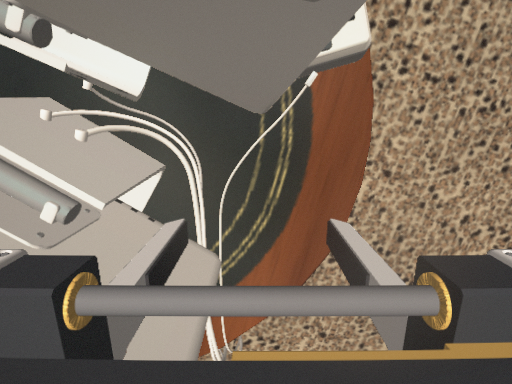

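View pics/c2.png

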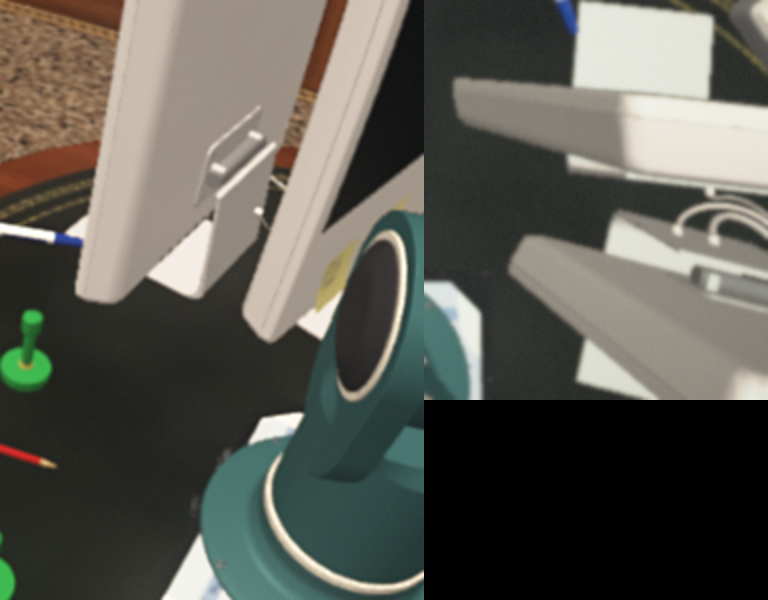

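In the wrist view, the end of the second screen is at (215,250), just left of the fingers, and the first screen is at the top. The gripper is therefore at the -y end of the screens. I'll go straight up above their 0.5 m tops before swinging across.

Request:
send_rows --increments '[[0.06, [0, 0, -0.04], [0, 0, 0]], [0.06, [0, 0, -0.08], [0, 0, 0]], [0.06, [0, 0, -0.12], [0, 0, 0]], [0.06, [0, 0, -0.16], [0, 0, 0]], [0.06, [0, 0, -0.2], [0, 0, 0]], [0.06, [0, 0, -0.24], [0, 0, 0]], [0.06, [0, 0, -0.28], [0, 0, 0]], [0.06, [0, 0, -0.32], [0, 0, 0]], [0.06, [0, 0, -0.36], [0, 0, 0]], [0.06, [0, 0, -0.4], [0, 0, 0]]]' --grip_force 15

```text
time_s: 0.98
position: [0.1688, -0.601, 0.6065]
tcp_rot: [3.112, 0.429, 0.0]
ft_force: [-0.3, -0.3, 1.2]
opening: 0.0597
gripper_force: 0.0
```

```bash
python3 - <<'E'
from h import *
s=arm.get_state();print(s["time_s"],s["position"],s["q"].round(3),s["ft_force"].round(1))
for t in range(4,77,4):
    a=np.radians(t);r=.625;print(t,(r*np.sin(a)).round(3),(-r*(1-np.cos(a))).round(3))
E
```

```text
0.9833 [ 0.1687557  -0.60100059  0.60651086] [ 1.24   0.394  0.014  0.766 -0.006  1.981 -0.046] [-0.3 -0.3  1.2]
4 0.044 -0.002
8 0.087 -0.006
12 0.13 -0.014
16 0.172 -0.024
20 0.214 -0.038
24 0.254 -0.054
28 0.293 -0.073
32 0.331 -0.095
36 0.367 -0.119
40 0.402 -0.146
44 0.434 -0.175
48 0.464 -0.207
52 0.493 -0.24
56 0.518 -0.276
60 0.541 -0.312
64 0.562 -0.351
68 0.579 -0.391
72 0.594 -0.432
76 0.606 -0.474
```

Request:
send_rows --increments '[[0.06, [0.038, -0.001, 0.01], [0, 0, -3.6]], [0.06, [0.078, -0.005, 0.015], [0, 0, -7.2]], [0.06, [0.117, -0.011, 0.015], [0, 0, -10.8]], [0.06, [0.155, -0.02, 0.015], [0, 0, -14.4]], [0.06, [0.193, -0.031, 0.015], [0, 0, -18]], [0.06, [0.23, -0.044, 0.015], [0, 0, -21.6]], [0.06, [0.266, -0.059, 0.015], [0, 0, -25.2]], [0.06, [0.301, -0.077, 0.015], [0, 0, -28.8]], [0.06, [0.335, -0.097, 0.015], [0, 0, -32.4]], [0.06, [0.367, -0.119, 0.015], [0, 0, -36]]]'

```text
time_s: 1.82
position: [0.4916, -0.3865, 0.5887]
tcp_rot: [-2.824, -1.374, 0.001]
ft_force: [-0.3, -0.2, 0.0]
opening: 0.0599
gripper_force: 0.0
```

Request:
send_rows --increments '[[0.06, [0.038, -0.001, 0], [0, 0, -3.6]], [0.06, [0.078, -0.005, 0], [0, 0, -7.2]], [0.06, [0.117, -0.011, 0], [0, 0, -10.8]], [0.06, [0.155, -0.02, 0], [0, 0, -14.4]], [0.06, [0.193, -0.031, 0], [0, 0, -18]], [0.06, [0.23, -0.044, 0], [0, 0, -21.6]], [0.06, [0.266, -0.059, 0], [0, 0, -25.2]], [0.06, [0.301, -0.077, 0], [0, 0, -28.8]], [0.06, [0.335, -0.097, 0], [0, 0, -32.4]], [0.06, [0.367, -0.119, 0], [0, 0, -36]]]'

```text
time_s: 2.65
position: [0.6246, -0.0244, 0.5887]
tcp_rot: [-2.262, -2.179, 0.001]
ft_force: [0.6, 0.4, -0.1]
opening: 0.0602
gripper_force: 0.0
```

```bash
python3 - <<'E'
from h import *
s=arm.get_state();print(s["time_s"],s["position"],s["q"].round(3),s["ft_force"].round(1))
print(R.from_rotvec(s["tcp_rot"]).as_matrix().round(3))
E
```

```text
2.65 [ 0.62458382 -0.02435055  0.58867678] [ 0.221  0.402 -0.429  0.817  0.176  1.951 -0.149] [ 0.6  0.4 -0.1]
[[ 0.037  0.999 -0.001]
 [ 0.999 -0.037  0.   ]
 [ 0.    -0.001 -1.   ]]
```

Request:
send_rows --increments '[[0.05, [0.023, -0.016, 0.028], [0, 0, -2.1]], [0.05, [0.046, -0.032, 0.056], [0, 0, -2.1]], [0.05, [0.069, -0.048, 0.084], [0, 0, -2.1]], [0.05, [0.092, -0.064, 0.112], [0, 0, -2.1]], [0.05, [0.115, -0.08, 0.14], [0, 0, -2.1]], [0.05, [0.138, -0.096, 0.168], [0, 0, -2.1]], [0.05, [0.161, -0.112, 0.196], [0, 0, -2.1]], [0.05, [0.184, -0.128, 0.224], [0, 0, -2.1]], [0.05, [0.207, -0.144, 0.252], [0, 0, -2.1]], [0.05, [0.23, -0.16, 0.28], [0, 0, -2.1]]]'

```text
time_s: 3.48
position: [0.4726, 0.2108, 0.3081]
tcp_rot: [2.226, 2.217, 0.0]
ft_force: [1.4, 0.9, 0.1]
opening: 0.0502
gripper_force: 0.0
```

```bash
python3 - <<'E'
from h import *
s=arm.get_state();print(s["time_s"],s["position"],s["q"].round(3),s["ft_force"].round(1))
print(R.from_rotvec(s["tcp_rot"]).as_matrix().round(3), np.array([.4013,.2975,.06])-s["position"])
E
```

```text
3.4833 [0.47257311 0.21076339 0.30807766] [ 0.044  0.176 -0.593  1.728  0.103  1.268 -0.577] [1.4 0.9 0.1]
[[ 0.004  1.     0.   ]
 [ 1.    -0.004 -0.   ]
 [-0.     0.    -1.   ]] [-0.07127311  0.08673661 -0.24807766]
```

Request:
send_rows --increments '[[0.05, [0.029, -0.024, 0.01], [0, 0, 0]], [0.05, [0.058, -0.048, 0.02], [0, 0, 0]], [0.05, [0.0865, -0.0715, 0.03], [0, 0, 0]], [0.05, [0.0865, -0.0715, 0.068], [0, 0, 0]], [0.05, [0.0865, -0.0715, 0.106], [0, 0, 0]], [0.05, [0.0865, -0.0715, 0.144], [0, 0, 0]], [0.05, [0.0865, -0.0715, 0.144], [0, 0, 0]]]'

```text
time_s: 4.07
position: [0.3998, 0.2947, 0.1597]
tcp_rot: [-2.223, -2.216, 0.013]
ft_force: [-0.6, -0.8, -0.3]
opening: 0.0499
gripper_force: 0.0
```

```bash
python3 - <<'E'
from h import *
s=arm.get_state();cv2.imwrite("pics/w1.png",cams.snapshot("wrist")[:,:,::-1])
print(s["position"],s["q"].round(3),(np.array([.4013,.2975,.06])-s["position"]).round(4))
E
```

```text
[0.39979535 0.29466842 0.15971915] [-0.144  0.307 -0.647  1.95   0.221  0.963 -0.9  ] [ 0.0015  0.0028 -0.0997]
```

View pics/w1.png

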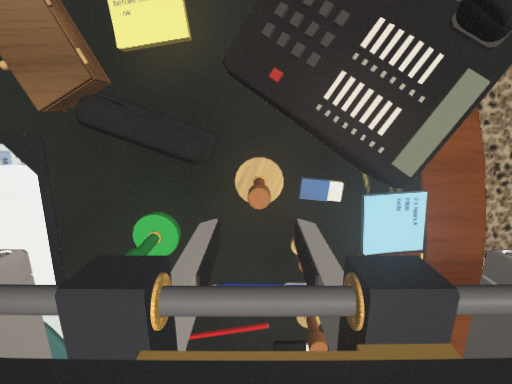

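The wrist view shows stamp D at (260,185), centred between the fingers, with nothing in the way. Next I'll descend and grip.

Request:
send_rows --increments '[[0.05, [0.001, 0.001, 0.03], [0, 0, 0]], [0.05, [0.001, 0.001, 0.06], [0, 0, 0]], [0.05, [0.001, 0.001, 0.085], [0, 0, 0]], [0.05, [0.001, 0.001, 0.098], [0, 0, 0]], [0.05, [0.001, 0.001, 0.098], [0, 0, 0]], [0.05, [0.001, 0.001, 0.098], [0, 0, 0]], [0.05, [0.001, 0.001, 0.098], [0, 0, 0]]]'

```text
time_s: 4.7
position: [0.4048, 0.2986, 0.0695]
tcp_rot: [2.226, 2.216, 0.004]
ft_force: [-0.4, 0.7, 0.4]
opening: 0.0498
gripper_force: 0.0
```

```bash
cat > s.py <<'E'
from h import *
import sys
t=np.array(eval(sys.argv[1])) if len(sys.argv)>1 else None
s=arm.get_state();d=R.from_rotvec(s["tcp_rot"])
print("t",s["time_s"],"p",s["position"].round(4),"open",s["opening"].round(4),"yaw(tool x)",np.degrees(np.arctan2(*d.as_matrix()[1::-1,0])).round(1),"tilt",np.degrees(np.arccos(-d.as_matrix()[2,2])).round(2))
if t is not None: print("tool shift",(d.inv().apply(t-s["position"])).round(4))
E
python3 s.py "[.4013,.2975,.059]"
```

```text
Traceback (most recent call last):
  File "s.py", line 5, in <module>
    print("t",s["time_s"],"p",s["position"].round(4),"open",s["opening"].round(4),"yaw(tool x)",np.degrees(np.arctan2(*d.as_matrix()[1::-1,0])).round(1),"tilt",np.degrees(np.arccos(-d.as_matrix()[2,2])).round(2))
                                                            ^^^^^^^^^^^^^^^^^^
AttributeError: 'float' object has no attribute 'round'
```

```bash
sed -i 's/s\["opening"\].round(4)/round(s["opening"],4)/' s.py; python3 s.py "[.4013,.2975,.059]"
```

```text
t 4.7 p [0.4048 0.2986 0.0695] open 0.0498 yaw(tool x) 89.8 tilt 0.16
tool shift [-0.0011 -0.0035  0.0105]
```

Request:
send_rows --increments '[[0.05, [0, 0, 0], [0, 0, 0]], [0.05, [0, 0, 0], [0, 0, 0]]]'

```text
time_s: 4.87
position: [0.4043, 0.2981, 0.0687]
tcp_rot: [2.225, 2.217, 0.003]
ft_force: [0.1, -0.3, -0.4]
opening: 0.05
gripper_force: 0.0
```

```bash
python3 s.py "[.4013,.2975,.059]"
```

```text
t 4.8667 p [0.4043 0.2981 0.0687] open 0.05 yaw(tool x) 89.8 tilt 0.12
tool shift [-0.0007 -0.003   0.0097]
```

Request:
send_rows --increments '[[0.05, [-0.001, -0.003, 0.005], [0, 0, 0]], [0.05, [-0.001, -0.003, 0.01], [0, 0, 0]], [0.05, [-0.001, -0.003, 0.01], [0, 0, 0]], [0.02, [-0.001, -0.003, 0.01], [0, 0, 0]], [0.015, [-0.001, -0.003, 0.01], [0, 0, 0]], [0.015, [-0.001, -0.003, 0.01], [0, 0, 0]], [0.015, [-0.001, -0.003, 0.01], [0, 0, 0]], [0.015, [-0.001, -0.003, 0.01], [0, 0, 0]]]'

```text
time_s: 5.53
position: [0.4006, 0.2968, 0.0574]
tcp_rot: [-2.226, -2.217, -0.0]
ft_force: [-0.1, -0.9, -0.6]
opening: 0.0217
gripper_force: 15.0
```

```bash
python3 s.py "[.4013,.2975,.2]"
```

```text
t 5.5333 p [0.4006 0.2968 0.0574] open 0.0217 yaw(tool x) 89.8 tilt 0.01
tool shift [ 0.0007  0.0007 -0.1426]
```

Request:
send_rows --increments '[[0.015, [0, 0, -0.03], [0, 0, 0]], [0.015, [0, 0, -0.065], [0, 0, 0]], [0.015, [0, 0, -0.1], [0, 0, 0]], [0.015, [-0.02, 0.01, -0.12], [0, 0, 0]], [0.015, [-0.05, 0.026, -0.12], [0, 0, 0]], [0.015, [-0.083, 0.043, -0.12], [0, 0, 0]], [0.015, [-0.116, 0.06, -0.12], [0, 0, 0]], [0.015, [-0.149, 0.077, -0.12], [0, 0, 0]], [0.015, [-0.182, 0.094, -0.12], [0, 0, 0]], [0.015, [-0.215, 0.111, -0.12], [0, 0, 0]]]'

```text
time_s: 6.37
position: [0.5112, 0.0795, 0.1774]
tcp_rot: [2.225, 2.217, -0.0]
ft_force: [0.6, 1.2, -1.1]
opening: 0.0215
gripper_force: 15.0
```

Request:
send_rows --increments '[[0.015, [-0.033, 0.017, 0], [0, 0, 0]], [0.015, [-0.066, 0.034, 0], [0, 0, 0]], [0.015, [-0.1, 0.052, 0], [0, 0, 0]], [0.015, [-0.13, 0.068, 0], [0, 0, 0]], [0.015, [-0.139, 0.073, 0], [0, 0, 0]], [0.015, [-0.139, 0.073, 0], [0, 0, 0]], [0.015, [-0.139, 0.073, 0], [0, 0, 0]], [0.015, [-0.139, 0.073, 0], [0, 0, 0]]]'

```text
time_s: 7.03
position: [0.5828, -0.0564, 0.1772]
tcp_rot: [-2.223, -2.219, -0.0]
ft_force: [0.9, 0.6, -0.1]
opening: 0.0214
gripper_force: 15.0
```

```bash
python3 s.py "[.5847,-.057,.074]"
```

```text
t 7.0333 p [ 0.5828 -0.0564  0.1772] open 0.0214 yaw(tool x) 89.9 tilt 0.04
tool shift [-0.0006  0.002   0.1032]
```

Request:
send_rows --increments '[[0.015, [-0.0005, 0.002, 0.03], [0, 0, 0]], [0.015, [-0.0005, 0.002, 0.06], [0, 0, 0]], [0.015, [-0.0005, 0.002, 0.085], [0, 0, 0]], [0.015, [-0.0005, 0.002, 0.097], [0, 0, 0]], [0.015, [-0.0005, 0.002, 0.1], [0, 0, 0]], [0.015, [-0.0005, 0.002, 0.103], [0, 0, 0]], [0.015, [-0.0005, 0.002, 0.103], [0, 0, 0]], [0.015, [-0.0005, 0.002, 0.103], [0, 0, 0]]]'

```text
time_s: 7.7
position: [0.586, -0.0582, 0.0756]
tcp_rot: [2.224, 2.217, 0.002]
ft_force: [0.7, -1.0, -1.3]
opening: 0.0215
gripper_force: 15.0
```

```bash
python3 s.py "[.5847,-.057,.074]"
```

```text
t 7.7 p [ 0.586  -0.0582  0.0756] open 0.0215 yaw(tool x) 89.8 tilt 0.1
tool shift [ 0.0012 -0.0013  0.0016]
```

Request:
send_rows --increments '[[0.015, [0.001, -0.001, 0.0015], [0, 0, 0]], [0.015, [0.001, -0.001, 0.0015], [0, 0, 0]], [0.015, [0.001, -0.001, 0.002], [0, 0, 0]], [0.015, [0.001, -0.001, 0.002], [0, 0, 0]]]'

```text
time_s: 8.03
position: [0.5847, -0.0572, 0.0733]
tcp_rot: [2.225, 2.217, 0.001]
ft_force: [-1.8, 0.5, 9.0]
opening: 0.0217
gripper_force: 15.0
```

```bash
python3 s.py "[.5847,-.057,.074]"
```

```text
t 8.0333 p [ 0.5847 -0.0572  0.0733] open 0.0217 yaw(tool x) 89.8 tilt 0.07
tool shift [ 0.0002 -0.     -0.0007]
```

Request:
send_rows --increments '[[0.05, [0, 0, 0], [0, 0, 0]], [0.05, [0, 0, 0], [0, 0, 0]], [0.05, [0, 0, -0.02], [0, 0, 0]], [0.05, [0, 0, -0.06], [0, 0, 0]], [0.05, [0, 0, -0.1], [0, 0, 0]], [0.05, [0.02, -0.036, -0.1], [0, 0, 0]], [0.05, [0.04, -0.072, -0.1], [0, 0, 0]], [0.05, [0.058, -0.104, -0.1], [0, 0, 0]], [0.05, [0.07, -0.126, -0.1], [0, 0, 0]], [0.05, [0.07, -0.126, -0.1], [0, 0, 0]]]'

```text
time_s: 8.87
position: [0.4551, 0.0151, 0.1726]
tcp_rot: [2.222, 2.22, -0.002]
ft_force: [1.0, 0.3, 0.3]
opening: 0.05
gripper_force: 0.0
```

Request:
send_rows --increments '[[0.05, [0, 0, 0], [0, 0, 0]], [0.05, [0, 0, 0], [0, 0, 0]], [0.05, [0, 0, 0], [0, 0, 0]]]'

```text
time_s: 9.12
position: [0.4592, 0.0127, 0.1723]
tcp_rot: [-2.226, -2.216, -0.001]
ft_force: [0.2, -0.1, -1.1]
opening: 0.0502
gripper_force: 0.0
```

```bash
python3 s.py "[.459,.013,.049]"; python3 - <<'E'
from h import *
a=cv2.resize(cams.snapshot("top")[100:230,150:380,::-1],None,fx=2.6,fy=2.6);cv2.imwrite("pics/t1.png",a)
E
```

```text
t 9.1167 p [0.4592 0.0127 0.1723] open 0.0502 yaw(tool x) 89.7 tilt 0.02
tool shift [ 0.0003 -0.0002  0.1233]
```

View pics/t1.png

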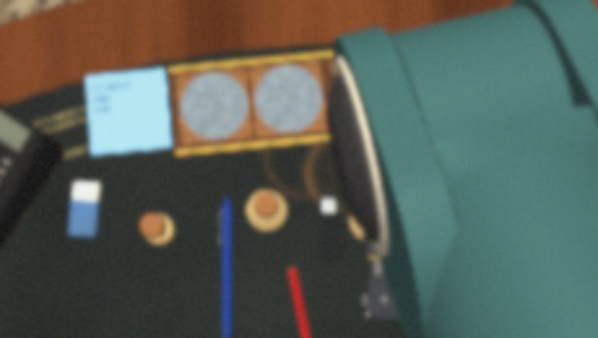

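The arm hides the right half of the strip, but A, B and the pad are undisturbed. Next is C.

Request:
send_rows --increments '[[0.05, [0, 0, 0.035], [0, 0, 0]], [0.05, [0, 0, 0.07], [0, 0, 0]], [0.05, [0, 0, 0.1], [0, 0, 0]], [0.05, [0, 0, 0.123], [0, 0, 0]], [0.05, [0, 0, 0.123], [0, 0, 0]], [0.05, [0, 0, 0.123], [0, 0, 0]], [0.05, [0, 0, 0.123], [0, 0, 0]], [0.05, [0, 0, 0.123], [0, 0, 0]]]'

```text
time_s: 9.83
position: [0.4596, 0.013, 0.0507]
tcp_rot: [2.225, 2.216, 0.002]
ft_force: [0.2, 0.3, -0.4]
opening: 0.0497
gripper_force: 0.0
```

```bash
python3 s.py "[.459,.013,.049]"
```

```text
t 9.8333 p [0.4596 0.013  0.0507] open 0.0497 yaw(tool x) 89.8 tilt 0.12
tool shift [-0.     -0.0006  0.0017]
```

Close, then lift.

Request:
send_rows --increments '[[0.02, [0, -0.0005, 0.001], [0, 0, 0]], [0.015, [0, -0.0005, 0.001], [0, 0, 0]], [0.015, [0, -0.0005, 0.001], [0, 0, 0]], [0.015, [0, -0.0005, 0.001], [0, 0, 0]], [0.015, [0, -0.0005, 0.001], [0, 0, 0]], [0.015, [0, -0.0005, 0.001], [0, 0, 0]]]'

```text
time_s: 10.33
position: [0.4582, 0.0131, 0.0485]
tcp_rot: [2.225, 2.217, 0.0]
ft_force: [0.4, -0.6, 2.3]
opening: 0.0219
gripper_force: 15.0
```

```bash
python3 s.py "[.5797,.0137,.0655]"
```

```text
t 10.3333 p [0.4582 0.0131 0.0485] open 0.0219 yaw(tool x) 89.8 tilt 0.02
tool shift [ 0.0011  0.1215 -0.017 ]
```

Request:
send_rows --increments '[[0.015, [0, 0, -0.03], [0, 0, 0]], [0.015, [0, 0, -0.06], [0, 0, 0]], [0.015, [0, 0.02, -0.075], [0, 0, 0]], [0.015, [0, 0.055, -0.075], [0, 0, 0]], [0.015, [0.001, 0.09, -0.075], [0, 0, 0]], [0.015, [0.001, 0.115, -0.075], [0, 0, 0]], [0.015, [0.001, 0.1215, -0.075], [0, 0, 0]], [0.015, [0.001, 0.1215, -0.075], [0, 0, 0]], [0.015, [0.001, 0.1215, -0.075], [0, 0, 0]], [0.015, [0.001, 0.1215, -0.075], [0, 0, 0]]]'

```text
time_s: 11.17
position: [0.5783, 0.0137, 0.1231]
tcp_rot: [-2.225, -2.217, 0.001]
ft_force: [0.0, 0.4, -1.4]
opening: 0.0213
gripper_force: 15.0
```

```bash
python3 s.py "[.5797,.0137,.0645]"
```

```text
t 11.1667 p [0.5783 0.0137 0.1231] open 0.0213 yaw(tool x) 89.8 tilt 0.06
tool shift [-0.      0.0014  0.0586]
```

Request:
send_rows --increments '[[0.015, [0, 0.0007, 0.025], [0, 0, 0]], [0.015, [0, 0.0007, 0.045], [0, 0, 0]], [0.015, [0, 0.0007, 0.055], [0, 0, 0]], [0.015, [0, 0.0007, 0.057], [0, 0, 0]], [0.015, [0, 0.0007, 0.057], [0, 0, 0]], [0.015, [0, 0.0007, 0.057], [0, 0, 0]], [0.015, [0, 0.0007, 0.057], [0, 0, 0]], [0.015, [0, 0.0007, 0.057], [0, 0, 0]]]'

```text
time_s: 11.83
position: [0.5806, 0.0137, 0.0672]
tcp_rot: [2.225, 2.217, 0.001]
ft_force: [-0.2, -0.4, -1.2]
opening: 0.0215
gripper_force: 15.0
```

```bash
python3 s.py "[.5797,.0137,.0645]"
```

```text
t 11.8333 p [0.5806 0.0137 0.0672] open 0.0215 yaw(tool x) 89.8 tilt 0.07
tool shift [ 0.     -0.0009  0.0027]
```

Request:
send_rows --increments '[[0.015, [0, -0.0008, 0.0015], [0, 0, 0]], [0.015, [0, -0.0008, 0.0025], [0, 0, 0]], [0.015, [0, -0.0008, 0.0025], [0, 0, 0]], [0.015, [0, -0.0008, 0.0025], [0, 0, 0]]]'

```text
time_s: 12.17
position: [0.5799, 0.0137, 0.0643]
tcp_rot: [2.225, 2.217, 0.001]
ft_force: [-0.1, -0.4, 4.4]
opening: 0.0214
gripper_force: 15.0
```

```bash
python3 s.py "[.5797,.0137,.0645]"
```

```text
t 12.1667 p [0.5799 0.0137 0.0643] open 0.0214 yaw(tool x) 89.8 tilt 0.07
tool shift [ 0.     -0.0002 -0.0002]
```

Request:
send_rows --increments '[[0.05, [0, 0, 0], [0, 0, 0]], [0.05, [0, 0, 0], [0, 0, 0]], [0.05, [0, 0, -0.02], [0, 0, 0]], [0.05, [0, 0, -0.06], [0, 0, 0]], [0.05, [0, 0, -0.09], [0, 0, 0]], [0.05, [0.025, -0.027, -0.09], [0, 0, 0]], [0.05, [0.05, -0.055, -0.09], [0, 0, 0]], [0.05, [0.075, -0.082, -0.09], [0, 0, 0]], [0.05, [0.1, -0.11, -0.09], [0, 0, 0]], [0.05, [0.1, -0.11, -0.09], [0, 0, 0]]]'

```text
time_s: 13.0
position: [0.4654, 0.1184, 0.154]
tcp_rot: [-2.218, -2.224, 0.001]
ft_force: [0.8, 1.7, 0.0]
opening: 0.0497
gripper_force: 0.0
```

Request:
send_rows --increments '[[0.05, [0, 0, 0], [0, 0, 0]], [0.05, [0, 0, 0], [0, 0, 0]], [0.05, [0, 0, 0], [0, 0, 0]]]'

```text
time_s: 13.25
position: [0.4703, 0.1134, 0.1537]
tcp_rot: [-2.227, -2.216, -0.0]
ft_force: [0.9, 0.3, 0.1]
opening: 0.0503
gripper_force: 0.0
```

```bash
python3 s.py "[.470,.1135,.040]"
```

```text
t 13.25 p [0.4703 0.1134 0.1537] open 0.0503 yaw(tool x) 89.7 tilt 0.0
tool shift [ 1.000e-04 -3.000e-04  1.137e-01]
```

Request:
send_rows --increments '[[0.05, [0, 0, 0.035], [0, 0, 0]], [0.05, [0, 0, 0.07], [0, 0, 0]], [0.05, [0, 0, 0.1], [0, 0, 0]], [0.05, [0, 0, 0.114], [0, 0, 0]], [0.05, [0, 0, 0.114], [0, 0, 0]], [0.05, [0, 0, 0.114], [0, 0, 0]], [0.05, [0, 0, 0.114], [0, 0, 0]], [0.05, [0, 0, 0.114], [0, 0, 0]]]'

```text
time_s: 13.92
position: [0.4707, 0.114, 0.041]
tcp_rot: [2.225, 2.216, 0.002]
ft_force: [0.1, -0.8, 0.2]
opening: 0.0496
gripper_force: 0.0
```

Request:
send_rows --increments '[[0.02, [0, -0.0005, 0.001], [0, 0, 0]], [0.015, [0, -0.0005, 0.001], [0, 0, 0]], [0.015, [0, -0.0005, 0.001], [0, 0, 0]], [0.015, [0, -0.0005, 0.001], [0, 0, 0]], [0.015, [0, -0.0005, 0.001], [0, 0, 0]], [0.015, [0, -0.0005, 0.001], [0, 0, 0]]]'

```text
time_s: 14.42
position: [0.4693, 0.1141, 0.0389]
tcp_rot: [2.225, 2.217, 0.0]
ft_force: [-1.1, -0.3, 3.6]
opening: 0.0218
gripper_force: 15.0
```

```bash
python3 s.py "[.5742,.0914,.056]"
```

```text
t 14.4167 p [0.4693 0.1141 0.0389] open 0.0218 yaw(tool x) 89.8 tilt 0.01
tool shift [-0.0223  0.1049 -0.0171]
```

Standing TCP height is 0.0389, so the placing height is about 0.0549.

Request:
send_rows --increments '[[0.015, [0, 0, -0.03], [0, 0, 0]], [0.015, [0, 0, -0.06], [0, 0, 0]], [0.015, [-0.004, 0.02, -0.075], [0, 0, 0]], [0.015, [-0.011, 0.05, -0.075], [0, 0, 0]], [0.015, [-0.018, 0.08, -0.075], [0, 0, 0]], [0.015, [-0.0222, 0.1, -0.075], [0, 0, 0]], [0.015, [-0.0222, 0.105, -0.075], [0, 0, 0]], [0.015, [-0.0222, 0.105, -0.075], [0, 0, 0]], [0.015, [-0.0222, 0.105, -0.075], [0, 0, 0]], [0.015, [-0.0222, 0.105, -0.075], [0, 0, 0]]]'

```text
time_s: 15.25
position: [0.5732, 0.092, 0.1137]
tcp_rot: [-2.224, -2.218, 0.001]
ft_force: [-0.5, 0.5, -0.4]
opening: 0.0215
gripper_force: 15.0
```

Request:
send_rows --increments '[[0.015, [0, 0, 0.025], [0, 0, 0]], [0.015, [0, 0, 0.045], [0, 0, 0]], [0.015, [0, 0, 0.055], [0, 0, 0]], [0.015, [0, 0, 0.057], [0, 0, 0]], [0.015, [0, 0, 0.057], [0, 0, 0]], [0.015, [0, 0, 0.057], [0, 0, 0]], [0.015, [0, 0, 0.057], [0, 0, 0]], [0.015, [0, 0, 0.057], [0, 0, 0]]]'

```text
time_s: 15.92
position: [0.5746, 0.0915, 0.0577]
tcp_rot: [2.225, 2.217, 0.002]
ft_force: [-0.7, -0.9, -0.5]
opening: 0.0215
gripper_force: 15.0
```

```bash
python3 s.py "[.5742,.0914,.0549]"
```

```text
t 15.9167 p [0.5746 0.0915 0.0577] open 0.0215 yaw(tool x) 89.8 tilt 0.07
tool shift [-0.0002 -0.0004  0.0028]
```

Request:
send_rows --increments '[[0.015, [0, -0.0004, 0.0015], [0, 0, 0]], [0.015, [0, -0.0004, 0.0027], [0, 0, 0]], [0.015, [0, -0.0004, 0.0027], [0, 0, 0]], [0.015, [0, -0.0004, 0.0027], [0, 0, 0]]]'

```text
time_s: 16.25
position: [0.574, 0.0915, 0.0547]
tcp_rot: [2.225, 2.217, 0.001]
ft_force: [-2.6, -0.7, 9.5]
opening: 0.0211
gripper_force: 15.0
```

Request:
send_rows --increments '[[0.05, [0, 0, 0], [0, 0, 0]], [0.05, [0, 0, 0], [0, 0, 0]], [0.05, [0, 0, -0.02], [0, 0, 0]], [0.05, [0, 0, -0.06], [0, 0, 0]], [0.05, [0, 0, -0.09], [0, 0, 0]], [0.05, [0.028, -0.027, -0.09], [0, 0, 0]], [0.05, [0.056, -0.054, -0.09], [0, 0, 0]], [0.05, [0.084, -0.081, -0.09], [0, 0, 0]], [0.05, [0.112, -0.108, -0.09], [0, 0, 0]], [0.05, [0.125, -0.12, -0.09], [0, 0, 0]]]'

```text
time_s: 17.08
position: [0.451, 0.22, 0.1444]
tcp_rot: [-2.221, -2.221, -0.001]
ft_force: [-0.5, 0.2, -0.6]
opening: 0.05
gripper_force: 0.0
```

Request:
send_rows --increments '[[0.05, [0, 0, 0], [0, 0, 0]], [0.05, [0, 0, 0], [0, 0, 0]], [0.05, [0, 0, 0], [0, 0, 0]], [0.05, [0, 0, 0], [0, 0, 0]]]'

```text
time_s: 17.42
position: [0.455, 0.216, 0.144]
tcp_rot: [-2.227, -2.215, 0.0]
ft_force: [-0.2, 0.5, 0.2]
opening: 0.0497
gripper_force: 0.0
```

```bash
python3 s.py "[.454,.2165,.031]"
```

```text
t 17.4167 p [0.455 0.216 0.144] open 0.0497 yaw(tool x) 89.7 tilt 0.01
tool shift [ 0.0005 -0.001   0.113 ]
```

Request:
send_rows --increments '[[0.05, [0.0003, -0.001, 0.035], [0, 0, 0]], [0.05, [0.0003, -0.001, 0.07], [0, 0, 0]], [0.05, [0.0003, -0.001, 0.1], [0, 0, 0]], [0.05, [0.0003, -0.001, 0.113], [0, 0, 0]], [0.05, [0.0003, -0.001, 0.113], [0, 0, 0]], [0.05, [0.0003, -0.001, 0.113], [0, 0, 0]], [0.05, [0.0003, -0.001, 0.113], [0, 0, 0]], [0.05, [0.0003, -0.001, 0.113], [0, 0, 0]]]'

```text
time_s: 18.08
position: [0.4542, 0.2174, 0.0324]
tcp_rot: [2.226, 2.216, 0.003]
ft_force: [0.3, -0.1, 0.5]
opening: 0.0498
gripper_force: 0.0
```

Request:
send_rows --increments '[[0.02, [0, -0.0005, 0.001], [0, 0, 0]], [0.015, [0, -0.0005, 0.001], [0, 0, 0]], [0.015, [0, -0.0005, 0.001], [0, 0, 0]], [0.015, [0, -0.0005, 0.001], [0, 0, 0]], [0.015, [0, -0.0005, 0.001], [0, 0, 0]], [0.015, [0, -0.0005, 0.001], [0, 0, 0]]]'

```text
time_s: 18.58
position: [0.4528, 0.2173, 0.0302]
tcp_rot: [-2.226, -2.217, -0.0]
ft_force: [0.5, -0.6, 1.4]
opening: 0.0217
gripper_force: 15.0
```

```bash
python3 s.py "[.5695,.1618,.047]"
```

```text
t 18.5833 p [0.4528 0.2173 0.0302] open 0.0217 yaw(tool x) 89.8 tilt 0.01
tool shift [-0.055   0.1169 -0.0168]
```

Request:
send_rows --increments '[[0.015, [0, 0, -0.03], [0, 0, 0]], [0.015, [0, 0, -0.06], [0, 0, 0]], [0.015, [-0.009, 0.02, -0.075], [0, 0, 0]], [0.015, [-0.023, 0.05, -0.075], [0, 0, 0]], [0.015, [-0.037, 0.08, -0.075], [0, 0, 0]], [0.015, [-0.05, 0.107, -0.075], [0, 0, 0]], [0.015, [-0.055, 0.117, -0.075], [0, 0, 0]], [0.015, [-0.055, 0.117, -0.075], [0, 0, 0]], [0.015, [-0.055, 0.117, -0.075], [0, 0, 0]], [0.015, [-0.055, 0.117, -0.075], [0, 0, 0]]]'

```text
time_s: 19.42
position: [0.5684, 0.1627, 0.1049]
tcp_rot: [-2.224, -2.218, 0.001]
ft_force: [0.1, 0.3, -0.9]
opening: 0.0216
gripper_force: 15.0
```

Request:
send_rows --increments '[[0.015, [0, 0, 0.025], [0, 0, 0]], [0.015, [0, 0, 0.045], [0, 0, 0]], [0.015, [0, 0, 0.055], [0, 0, 0]], [0.015, [0, 0, 0.057], [0, 0, 0]], [0.015, [0, 0, 0.057], [0, 0, 0]], [0.015, [0, 0, 0.057], [0, 0, 0]], [0.015, [0, 0, 0.057], [0, 0, 0]], [0.015, [0, 0, 0.057], [0, 0, 0]]]'

```text
time_s: 20.08
position: [0.57, 0.162, 0.049]
tcp_rot: [2.225, 2.217, 0.002]
ft_force: [0.5, -0.0, -0.2]
opening: 0.0216
gripper_force: 15.0
```

```bash
python3 s.py "[.5695,.1618,.0462]"
```

```text
t 20.0833 p [0.57  0.162 0.049] open 0.0216 yaw(tool x) 89.8 tilt 0.07
tool shift [-0.0002 -0.0005  0.0028]
```

Request:
send_rows --increments '[[0.015, [0, -0.0004, 0.0015], [0, 0, 0]], [0.015, [0, -0.0004, 0.0027], [0, 0, 0]], [0.015, [0, -0.0004, 0.0027], [0, 0, 0]], [0.015, [0, -0.0004, 0.0027], [0, 0, 0]]]'

```text
time_s: 20.42
position: [0.5698, 0.1619, 0.046]
tcp_rot: [2.225, 2.217, 0.002]
ft_force: [0.6, 0.0, 5.1]
opening: 0.0214
gripper_force: 15.0
```

Request:
send_rows --increments '[[0.05, [0, 0, 0], [0, 0, 0]], [0.05, [0, 0, 0], [0, 0, 0]], [0.05, [0, 0, -0.02], [0, 0, 0]], [0.05, [0, 0, -0.06], [0, 0, 0]], [0.05, [0, 0, -0.1], [0, 0, 0]], [0.05, [0, -0.02, -0.13], [0, 0, 0]], [0.05, [0.02, -0.05, -0.15], [0, 0, 0]], [0.05, [0.04, -0.08, -0.16], [0, 0, 0]], [0.05, [0.06, -0.11, -0.16], [0, 0, 0]], [0.05, [0.08, -0.14, -0.16], [0, 0, 0]]]'

```text
time_s: 21.25
position: [0.4282, 0.2429, 0.2061]
tcp_rot: [2.225, 2.216, 0.002]
ft_force: [0.0, 1.5, -0.4]
opening: 0.0502
gripper_force: 0.0
```

Request:
send_rows --increments '[[0.05, [0.02, -0.02, 0], [0, 0, 0]], [0.05, [0.05, -0.03, 0], [0, 0, 0]], [0.05, [0.08, -0.03, 0], [0, 0, 0]], [0.05, [0.08, -0.03, 0], [0, 0, 0]], [0.05, [0.08, -0.03, 0], [0, 0, 0]]]'

```text
time_s: 21.67
position: [0.3991, 0.3236, 0.2052]
tcp_rot: [-2.222, -2.22, 0.0]
ft_force: [0.5, -1.0, 0.6]
opening: 0.05
gripper_force: 0.0
```

```bash
python3 s.py; python3 - <<'E'
from h import *
a=cams.snapshot("top")[:,:,::-1];b=cams.snapshot("scene")[:,:,::-1]
cv2.imwrite("pics/t2f.png",a);cv2.imwrite("pics/s2f.png",b)
a=cv2.resize(a[90:230,170:390],None,fx=2,fy=2);b=cv2.resize(b[90:260,130:330],None,fx=1.8,fy=1.8)
o=np.zeros((306,800,3),np.uint8);o[:280,:440]=a;o[:,440:]=b;cv2.imwrite("pics/t2.png",o)
E
```

```text
t 21.6667 p [0.3991 0.3236 0.2052] open 0.05 yaw(tool x) 89.9 tilt 0.05
```

View pics/t2.png

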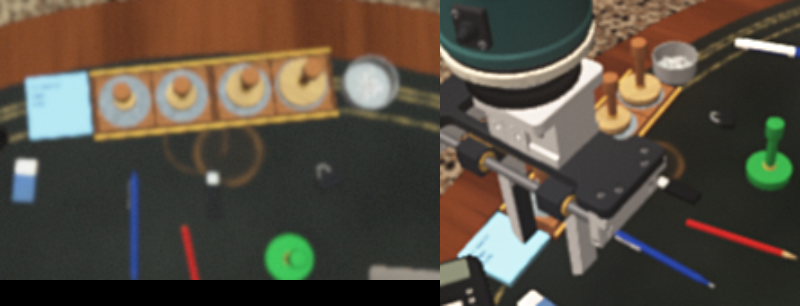

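All four stand on their rests in order, and the tub and pad look unmoved. I'll check centring numerically.

```bash
python3 - <<'E'
from h import *
big=cv2.resize(cv2.imread("pics/t2f.png"),None,fx=4,fy=4,interpolation=cv2.INTER_CUBIC)
h=cv2.cvtColor(big,cv2.COLOR_BGR2HSV).astype(int);H,S,V=[h[...,i] for i in range(3)]
px=lambda p:((np.array(p)+.5)/4-.5)
for nm,(u,v),r,ht,t in[("a",(231,139),9,.062,(.5695,.1618)),("b",(261,137),11,.071,(.5742,.0914)),("c",(291,135),13,.08,(.5797,.0137)),("d",(321,131),15,.089,(.5847,-.057))]:
    w=np.zeros(H.shape,bool);w[(v-15)*4:(v+14)*4,(u-14)*4:(u+15)*4]=1
    l=w&(H>15)&(H<26)&(S>75)&(V>140);l=cv2.morphologyEx(l.astype(np.uint8),cv2.MORPH_OPEN,np.ones((7,7)))
    c=max(cv2.findContours(l,0,2)[0],key=cv2.contourArea);(x,y),rr=cv2.minEnclosingCircle(c)
    k=w&(H<=15)&(S>125)&(V>100);k=cv2.morphologyEx(k.astype(np.uint8),cv2.MORPH_OPEN,np.ones((15,15)))
    kb=max(blobs(k,50),key=lambda b:b[1][4])
    print(nm,"base err mm",((plane("top",px((x,y)),.029)[0,:2]-t)*1e3).round(1),rr/4,"knob",((plane("top",px(kb[0]),ht+.013)[0,:2]-t)*1e3).round(1))
a=cv2.imread("pics/top0.png");b=cv2.imread("pics/t2f.png")
for n,(y0,y1,x0,x1) in dict(pad=(124,162,180,218),tub=(114,150,338,374)).items():print(n,cv2.absdiff(a[y0:y1,x0:x1],b[y0:y1,x0:x1]).mean().round(1))
E
```

```text
a base err mm [33.6  0.3] 14.531241416931152 knob [-0.8 -0.9]
b base err mm [-1.3  0.3] 7.200492858886719 knob [-2.2 -0. ]
c base err mm [-0.1 -0. ] 9.309168815612793 knob [-1.3  0.3]
d base err mm [10.3  6.5] 16.09560203552246 knob [ 3.  -3.3]
pad 1.5
tub 1.9
```

B, C and A measure within about 2 mm of centre. D's base appears at pixel (321,131), which matches its felt centre, and D was released 0.2 mm from target (its mask was spoiled by the rest's own wood). The pad and tub are unchanged. Handing in.

```bash
python3 -c "
from rig import arm
print(arm.hand_in())"
```

```text
the job is handed in; nothing more can be done
None
```

All four stamps stand upright on the rests, largest by the tub down to smallest by the blue pad; A, B and C measured within about 2–3 mm of centre, D was judged by its release position and picture, the tub and pad are unmoved, and the job was handed in at about 22 s.

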